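# Set the rail cutter's telescoping length stop to 150 mm and hold it

## Task

A customer wants mounting rail cut to 150 mm: pinch the head of the rail cutter's telescoping stop arm so that its lock button is squeezed in and frees the arm, then draw the arm out until the 150 mm line of its scale (the third long line) stands at the mouth of the guide tube. Do not let go: finish while still holding the head there, button in and arm still, so that I can tighten the clamp screw. Leave the other things on the counter where they are.

Things in the scene. Friction and masses are not known exactly. Their poses are not given: they have to be found in the camera images.
- cutter: Bench rail cutter, fixed; place and yaw vary. Origin on the counter under the tube's mouth. z up; y runs along the stop arm back into the machine (the arm draws out along -y); x points across, to the lock button's side. Painted die block at x -134 to -30, y 0 to 56 mm, blade to 180 mm high, hand lever behind it (x -98 to -66, y over 45) to 340 mm high. Only the stop arm lies at y under 0
- tube_mouth (a point): Centre of the mouth of the fixed guide tube (outer face of its black collar), on the stop arm's axis, 45 mm above the counter; the scale is read at this face. Axes as the cutter's. The collar is 46 mm wide and 68 mm tall, 24 mm deep (to +y), with a black star knob, the clamp screw, on top to 90 mm
- stop_slide (a joint): Scale reading at the tube's mouth, m = gap from collar face to stop head. 0 home, 0.22 fully out, starts locked at 0.04 to 0.09. The arm is a 23 mm square aluminium bar, white scale on top: short lines each 10 mm, full-width lines each 50 mm (150 mm: third long line). Unlocked it slides at about 2 N, no spring; locked, it holds over 25 N
- lock_button (a joint): How far the lock button is pushed into the head, m: about 0 out (arm locked), 0.006 fully in. Spring return: it starts to move at 8 N and is fully in at 11 N. Its pawl leaves the toothed rack inside the tube at about 0.003 (arm free); let go, it drops back into the rack and locks the arm at the nearest 5 mm of the scale
- stop_head: Steel head on the arm's end, slides with it. Origin on the arm's axis in the near face (stop face, towards the machine), 45 mm above the counter; axes as the cutter's. Block x -16 to 16, y -64 to 0 mm, top 84 mm above the counter, on a black glide foot. A stop plate (y -6 to 0) reaches from it to x = -104 mm, up to 77 mm above the counter
- head_grip (a point): Middle of the head, where it is pinched across: 63 mm above the counter, 36 mm along -y from the stop face, level with the button's middle. Squeezing here along x, one finger on the button and one on the plain face opposite, grips the head and pushes the button in. Width there 41 mm with the button out, 35 mm with it in. Axes as the cutter's
- button_cap: Black lock button on the head's +x side, 34 mm long (y) x 28 mm tall, flat face, standing 9 mm out of the head (3 mm when in); goes in along -x. Origin as stop_head's while out, moving with the button; centre of its face at x 25, y -36, z 18 mm from there
- offcut_long: Bystander, to be left alone: loose offcut of top-hat rail, 110 x 35 x 7.5 mm, lying flat; origin under its centre, long along its y
- offcut_short: Bystander, to be left alone: loose offcut of top-hat rail, 60 x 35 x 7.5 mm, lying flat; origin under its centre, long along its y
- pencil: Bystander, to be left alone: flat carpenter's pencil, 172 x 14 x 7 mm, lying; origin under its middle, point along its +x
- tape_measure: Bystander, to be left alone: grey tape measure, 70 x 36 x 64 mm, standing; origin under its centre
- try_square: Bystander, to be left alone: try square lying flat: wooden stock 100 x 18 x 18 mm along its y, steel blade reaching 155 mm along its +x; origin under the stock's centre
- coupling: Bystander, to be left alone: grey plastic pipe coupling standing on end, 60 mm across, 58 mm tall; origin under its centre
- screw_carton: Bystander, to be left alone: cardboard screw carton, 75 x 110 x 50 mm; origin under its centre
- cartridge: Bystander, to be left alone: sealant cartridge standing upright, 49 mm across, 226 mm tall; origin under its centre

How it is judged:
On the way, in this order (a step that is already met when the one before it is completed fails the run):
1. the head is pinched and the lock button squeezed in while the arm still stands where it was locked (contact force between the fingers and button_cap above 2 N and x of the grasp point in the frame of head_grip between -0.016 and 0.016 m and value of joint lock_button above 0.004 m and distance of stop_head from where it was at the start of the episode below 0.012 m), for 0.1 s.
2. with the button kept in, the arm is drawn out to the 150 mm line (contact force between the fingers and button_cap above 2 N and x of the grasp point in the frame of head_grip between -0.016 and 0.016 m and value of joint lock_button above 0.004 m and value of joint stop_slide between 0.146 and 0.154 m), for 0.2 s.
At the end, for the whole second after the job is handed in: The stop head is still between the fingers (their middle within 16 mm of the head's middle across the arm), which press on the button with over 2 N; the button is at least 4 mm in, the scale reads 150 mm within 4 mm at the tube's mouth, and the arm is still (under 10 mm/s) (all of step 2 and velocity of joint stop_slide between -0.01 and 0.01 m/s); the arm keeps its last pose, push and grip.
It fails at once if a bystander on the counter was pushed more than 25 mm or knocked over (distance of any of offcut_long, offcut_short, pencil, tape_measure, try_square, coupling, screw_carton, cartridge from where it was at the start of the episode above 0.025 m or angle between any of cartridge, coupling, tape_measure's own z axis and vertical above 0.6 rad).
It also fails if it takes over 32 s, if anything falls off the work surface, if the arm or the gripper's body presses on something with over 40 N, if the wrist force passes 120 N, or if a joint passes its speed limit or range.

## Robot

A 6-joint arm with a two-finger parallel gripper is mounted at the origin on the work surface. World frame = base frame: x ahead of the robot, y to its left, z up, the work surface at z = 0. Lengths are in m, angles in rad, forces in N, time in s.
With the tool pointing down it reaches from about 0.35 to 0.975 m from the base axis. Payload 7.1 kg.
Tool frame: the origin (TCP) lies midway between the tips of the shut fingers; the grasp point (between the pads) lies 19 mm behind it; z points along the fingers, x is the direction in which the jaws open and shut, and the axes are right-handed (so a half turn about z gives the same grasp; the last joint's range is limited). The gripper opens to 88 mm and grips with 3 to 60 N. Pads are 20 mm wide; open, the fingers measure 115 mm over their backs; the gripper's body (75 mm by 178 mm) begins 61 mm behind the grasp point.
Start: joints at [1.328, 0.423, 1.63, -0, 1.089, -0.019], TCP at [0.139, 0.609, 0.223] pointing down, gripper open.
Joint ranges: [-3, 3], [-0.9, 2.11], [0.09, 2.58], [-1.31, 4.45], [0.11, 2.69], [-2.54, 2.54]. Speed limits (rad/s): [2.39, 2.39, 3.01, 3.14, 3.14, 3.14].

## Interface

Orientations are given as a unit quaternion [w, x, y, z].
In Python, from station import move_pose, movel, movej, command_gripper, wait, inverse_kinematics, read_camera, camera_info, MotionError, job_done, get_time, get_joint_pos, get_qvel, get_effort, get_tcp_pos, get_ee_rot, get_ft_force, get_ft_torque, get_grip_width gives the robot as it stands. Calls block until the motion is done:
- move_pose(position, orientation): joint-space move of the TCP to a pose.
- movel(position, frame=None, v=0.15, until_force=None): straight line of the TCP; frame=None keeps the orientation; v is the mean speed in m/s. With until_force (N) it stops when the force on the tool has changed by that much, and returns True; else False.
- movej(angles): joint-space move.
- command_gripper(opening): opening from 0.0 (shut) to 1.0 (fully open); the grip force is fixed at half the most; returns when the fingers have stopped.
- wait(seconds).
- inverse_kinematics(position, orientation): joint angles nearest the present ones, or None.
- read_camera(name): name is "side" or "top" or "wrist"; returns the picture (384x512x3 uint8, red, green, blue); there is no depth.
- camera_info(name): a dict with "intrinsics" (3x3 intrinsics, pixels), "T" (4x4, takes a point from camera to world coordinates); the wrist camera has in their place "tool_from_camera" (4x4, takes a point from camera to tool coordinates, whose origin is the TCP and whose axes are the tool frame's). Camera axes: x right, y up, looking along -z (the intrinsics and any distortion apply to the point x, -y, -z); pixel columns grow to the right and rows downward; lengths in m; the calibration is good to about 2 mm. A picture is of the moment at which its call begins: read the wrist's pose just before it. camera_info takes no time and is no camera call.
A pose or a line that the arm cannot do raises MotionError and nothing moves.
- job_done(): hands the job in, once; it reports no verdict.
Readings, each from a call of its own:
- get_time(): time.
- get_joint_pos(): joint angles.
- get_qvel(): joint speeds.
- get_effort(): joint torques, N m.
- get_tcp_pos(): TCP position.
- get_ee_rot(): TCP orientation.
- get_ft_force(): force on the tool from outside, world axes, zero at the start.
- get_ft_torque(): the same for the moment, N m.
- get_grip_width(): opening from 0.0 (shut) to 1.0 (fully open).
Only numpy, scipy, OpenCV 4.12 (cv2) and the standard library are available. Lean on these libraries where they do the work, as an engineer would, in place of code of your own. Each camera call takes 0.05 s, during which the arm holds its last target.

## Working session

There is one attempt and no reset: what is moved stays moved. The work goes in short steps, each a Python script; the robot and the scene stay as the last script left them, time stands still between calls to the robot, and variables do not carry over. Pictures are saved under pics/ and viewed, and the job is handed in when it is done.

```bash
mkdir -p pics; ls
python3 - <<'E'
from station import *
import cv2,numpy as np
for n in("side","top","wrist"):
    cv2.imwrite(f"pics/{n}0.png",read_camera(n)[:,:,::-1])
    i=camera_info(n); print(n,{k:np.round(np.array(v),4).tolist() if not isinstance(v,str) else v for k,v in i.items()})
print(get_time(),get_tcp_pos(),get_ee_rot())
E
```

```text
pics
side {'intrinsics': [[465.1604, 0.0, 268.8278], [0.0, 465.1604, 194.2309], [0.0, 0.0, 1.0]], 'T': [[0.8896, 0.3333, -0.3122, 0.172], [-0.4567, 0.6566, -0.6002, -0.8073], [0.005, 0.6765, 0.7364, 0.9481], [0.0, 0.0, 0.0, 1.0]]}
top {'intrinsics': [[354.5728, 0.0, 257.1445], [0.0, 354.5728, 189.0978], [0.0, 0.0, 1.0]], 'T': [[-0.0056, 0.9837, -0.1798, 0.3914], [-0.9994, 0.0005, 0.0336, -0.0744], [0.0331, 0.1798, 0.9831, 0.9829], [0.0, 0.0, 0.0, 1.0]]}
wrist {'intrinsics': [[325.9135, 0.0, 256.6793], [0.0, 325.9135, 192.9279], [0.0, 0.0, 1.0]], 'tool_from_camera': [[1.0, -0.0003, -0.0004, 0.0002], [-0.0004, -0.97, -0.2429, -0.0661], [-0.0003, 0.2429, -0.97, -0.1603], [0.0, 0.0, 0.0, 1.0]]}
0.15 [0.13858616 0.60902542 0.22209202] [ 3.49702003e-04  7.81641445e-01  6.23727763e-01 -4.54118225e-04]
```

View pics/top0.png

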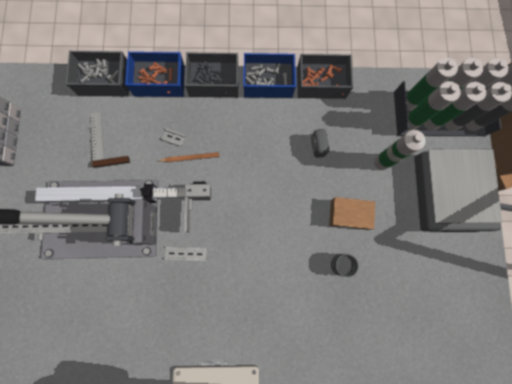

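View pics/side0.png

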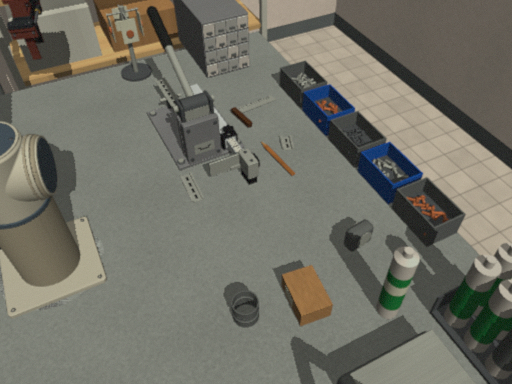

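View pics/wrist0.png

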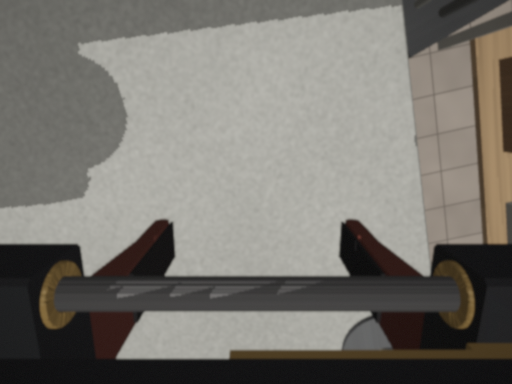

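The top view shows the cutter at left, with the arm drawing out to image right. The head is near (200,190), its black button on the up side at (200,183), and the collar at about (148,192). Next I'll zoom in and get ray-cast estimates.

```bash
cat > h.py <<'E'
from station import *
import cv2,numpy as np
def cam(n):
    i=camera_info(n);K=np.array(i["intrinsics"])
    if "T" in i: T=np.array(i["T"])
    else:
        from scipy.spatial.transform import Rotation as R
        q=np.array(get_ee_rot());A=np.eye(4);A[:3,:3]=R.from_quat(q[[1,2,3,0]]).as_matrix();A[:3,3]=get_tcp_pos();T=A@np.array(i["tool_from_camera"])
    return K,T
def ray(K,T,u,v,z):
    d=np.array([(u-K[0,2])/K[0,0],-(v-K[1,2])/K[1,1],-1]);d=T[:3,:3]@d;o=T[:3,3]
    return o+d*(z-o[2])/d[2]
def proj(K,T,p):
    c=T[:3,:3].T@(np.array(p)-T[:3,3]);return K[0,2]+K[0,0]*c[0]/-c[2],K[1,2]-K[1,1]*c[1]/-c[2]
E
python3 - <<'E'
from h import *
im=cv2.imread("pics/top0.png");cv2.imwrite("pics/t1.png",cv2.resize(im[140:270,120:260],None,fx=5,fy=4.6*5/4.6,interpolation=cv2.INTER_CUBIC)[:600])
K,T=cam("top")
for n,u,v,z in[("headend",210,190,.084),("head",200,190,.084),("collar",148,192,.084),("penctip",160,160,.005),("pencend",218,154,.005),("off",165,254,.005)]:print(n,ray(K,T,u,v,z).round(3))
E
```

```text
headend [0.553 0.016 0.084]
head [0.553 0.041 0.084]
collar [0.548 0.173 0.084]
penctip [0.654 0.166 0.005]
pencend [0.672 0.003 0.005]
off [0.393 0.141 0.005]
```

View pics/t1.png

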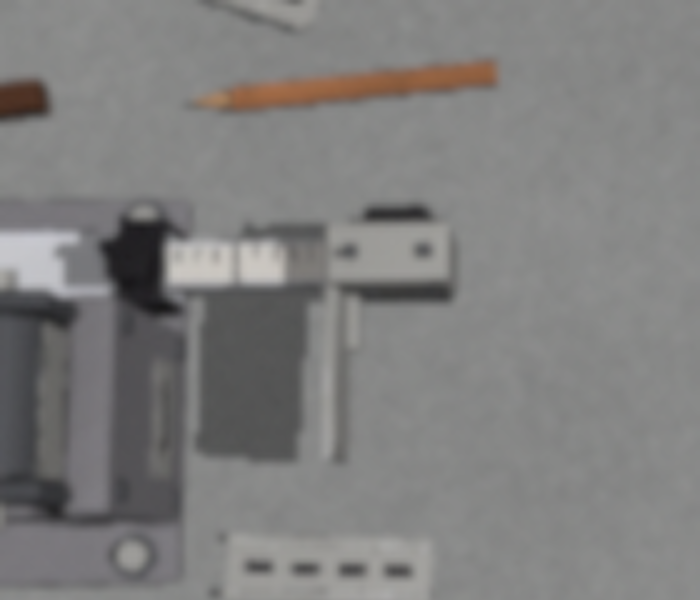

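Run:
```python
from h import *
q=[0,1,0,0] # tool x=+X, y=-Y, z down
p=get_tcp_pos()
movel([p[0],p[1],0.50],v=0.3)
print(get_time())
for qq in([0,1,0,0],[0,0,1,0]): print(qq,inverse_kinematics([.55,.06,.45],qq))
try:
    move_pose([.55,.06,.45],q); movel([.55,.05,.27],v=.25)
except MotionError as e: print(e)
print(get_time(),get_tcp_pos(),get_ee_rot(),get_joint_pos())
K,T=cam("wrist");im=read_camera("wrist")[:,:,::-1];cv2.imwrite("pics/w1.png",im);np.savez("w1.npz",K=K,T=T)
```

```text
1.225
[0, 1, 0, 0] [ 8.71508009e-02  1.33159757e-01  1.50689561e+00 -4.44089210e-16
  1.50153729e+00  8.71508009e-02]
[0, 0, 1, 0] None
4.5417 [0.55088366 0.05031793 0.27119795] [-8.84585385e-05  9.99999532e-01  1.96864042e-04  9.42810563e-04] [6.95482201e-02 2.62129420e-01 1.74563091e+00 5.06233786e-05
 1.13193898e+00 6.91330250e-02]
```

View pics/w1.png

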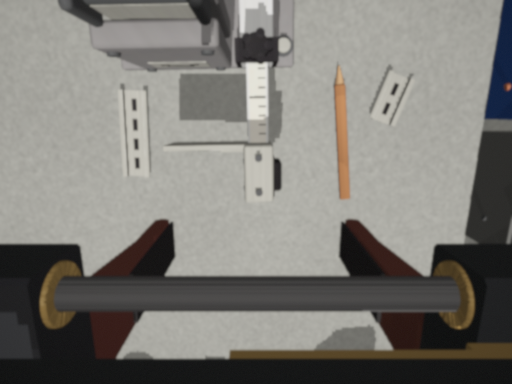

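The wrist view shows the head at about (259,173), its button on the right at (277,174), and the scale bar above it up to the collar at about (257,62). I'll enlarge the crop to measure edges.

Run:
```python
from h import *
im=cv2.imread("pics/w1.png");cv2.imwrite("pics/w1z.png",cv2.resize(im[30:210,150:300],None,fx=4,fy=4,interpolation=cv2.INTER_CUBIC)[:,:][60:660][:600])
```

```text
(no output)
```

View pics/w1z.png

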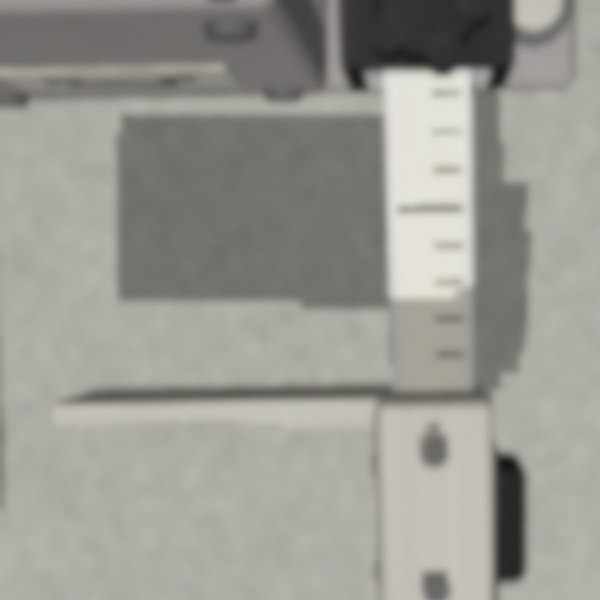

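Run:
```python
from h import *
d=np.load("w1.npz");K,T=d["K"],d["T"]
f=lambda x,y,z:ray(K,T,150+x/4-.4,45+y/4-.4,z)
zb=.0565
for n,x,y,z in[("mouthL",385,70,zb),("mouthR",470,70,zb),("L80",447,93,zb),("L50a",399,209,zb),("L50b",461,207,zb),("L50m",430,208,zb),("L10",447,354,zb),("bar l lo",391,380,zb),("bar r lo",473,380,zb),("bar l up",386,100,zb),("bar r up",472,100,zb),("headTL",378,404,.084),("headTR",490,404,.084),("btn top",522,460,.077),("btn bot",522,578,.077),("headTLlow",378,590,.084),("headTRlow",493,590,.084),("plate far",55,410,.077)]:print(n,f(x,y,z).round(4))
# head far end
im=cv2.imread("pics/w1.png");cv2.imwrite("pics/w2z.png",cv2.resize(im[140:215,235:300],None,fx=8,fy=8,interpolation=cv2.INTER_CUBIC))
```

```text
mouthL [0.5397 0.1682 0.0565]
mouthR [0.5626 0.1683 0.0565]
L80 [0.5564 0.1624 0.0565]
L50a [0.5433 0.1323 0.0565]
L50b [0.5604 0.1328 0.0565]
L50m [0.5518 0.1325 0.0565]
L10 [0.5567 0.0928 0.0565]
bar l lo [0.5408 0.0855 0.0565]
bar r lo [0.5641 0.0855 0.0565]
bar l up [0.5399 0.1606 0.0565]
bar r up [0.5632 0.1606 0.0565]
headTL [0.538  0.0814 0.084 ]
headTR [0.5676 0.0814 0.084 ]
btn top [0.5769 0.0655 0.077 ]
btn bot [0.5775 0.0324 0.077 ]
headTLlow [0.5375 0.0307 0.084 ]
headTRlow [0.5691 0.0307 0.084 ]
plate far [0.4503 0.0791 0.077 ]
```

View pics/w2z.png

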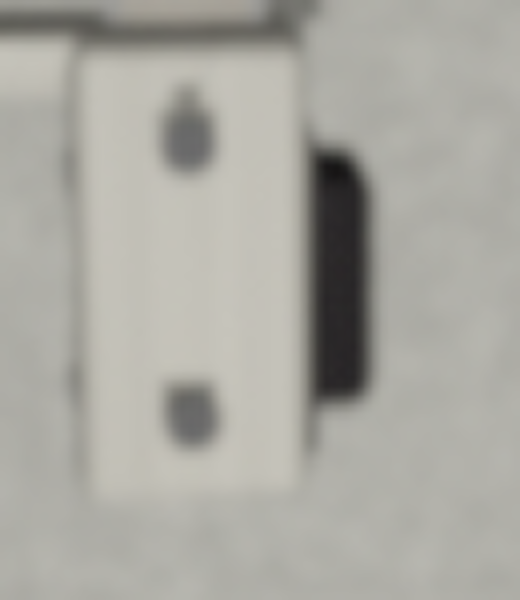

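Measurements: cutter yaw is about +0.02 rad, the scale reads about 85.5 mm (probably the 85 mm tooth), and head_grip is at about (0.553, 0.0465). Now I'll descend and pinch.

Run:
```python
from h import *
q=[0,np.cos(.01),np.sin(.01),0]
movel([.5545,.0465,.15],frame=q,v=.2)
print(get_tcp_pos(),get_ft_force())
hit=movel([.5545,.0465,.044],frame=q,v=.1,until_force=10)
print(hit,get_tcp_pos(),get_time(),get_ft_force())
if not hit:
    command_gripper(0.0); wait(.3)
    print(get_grip_width()*88,get_ft_force(),get_tcp_pos(),get_time())
K,T=cam("wrist");cv2.imwrite("pics/w3.png",read_camera("wrist")[:,:,::-1])
s=read_camera("side")[:,:,::-1];cv2.imwrite("pics/s3.png",cv2.resize(s[90:240,150:310],None,fx=4,fy=4,interpolation=cv2.INTER_CUBIC))
```

```text
[0.55550763 0.04657998 0.15121365] [-0.17805185  0.29569011  0.93670586]
False [0.55498967 0.04653044 0.04456826] 6.55 [ 0.67908707 -0.54278478  0.75331481]
34.850887521755496 [-3.02005499 -1.07602086  5.12895852] [0.55432905 0.04646394 0.04419243] 7.7167
```

View pics/w3.png

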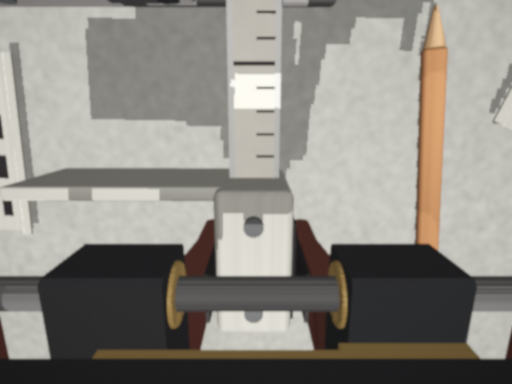

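View pics/s3.png

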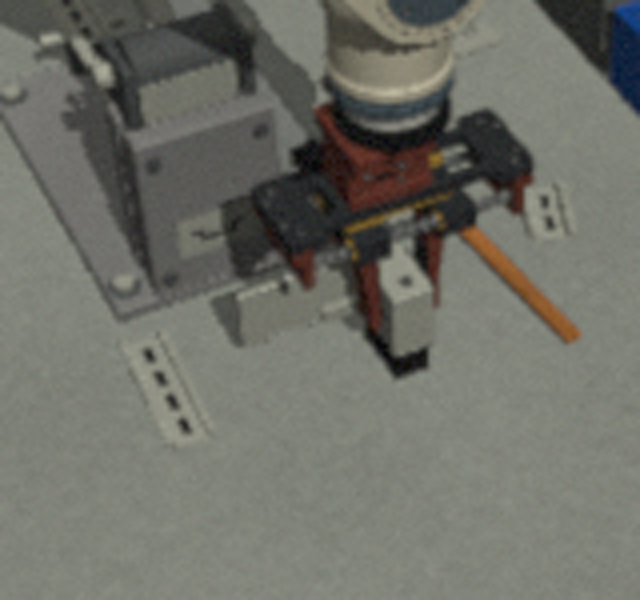

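The pinch worked: the width is 34.85 mm, so the button is fully in, and the head has not moved. Next I'll draw the arm out 64.7 mm.

Run:
```python
from h import *
a=np.array(get_tcp_pos());d=np.array([np.sin(.02),-np.cos(.02),0])
t=np.array([.5545,.0465,.044])
movel(t+d*.0647,v=.05,until_force=25);wait(.4)
b=np.array(get_tcp_pos());print((b-a).round(4),np.linalg.norm(b-a),get_grip_width()*88,get_ft_force(),get_time())
K,T=cam("wrist");np.savez("w4.npz",K=K,T=T);cv2.imwrite("pics/w4.png",read_camera("wrist")[:,:,::-1])
s=read_camera("top")[:,:,::-1];cv2.imwrite("pics/t4f.png",s);cv2.imwrite("pics/t4.png",cv2.resize(s[140:270,120:260],None,fx=4.6,fy=4.6,interpolation=cv2.INTER_CUBIC))
s=read_camera("side")[:,:,::-1];cv2.imwrite("pics/s4.png",cv2.resize(s[90:210,190:310],None,fx=5,fy=5,interpolation=cv2.INTER_CUBIC))
```

```text
[ 0.0011 -0.0647 -0.    ] 0.06468434101935058 34.91696004010031 [-2.95516852 -0.51302613  5.83338483] 9.6583
```

View pics/w4.png

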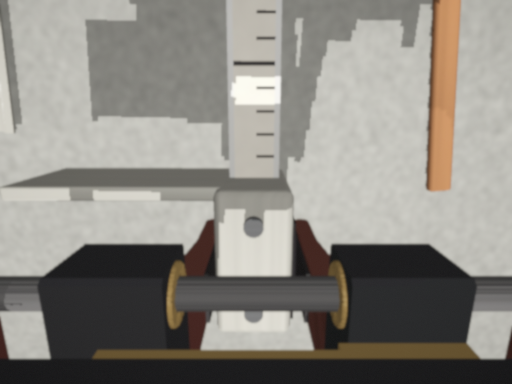

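View pics/t4.png

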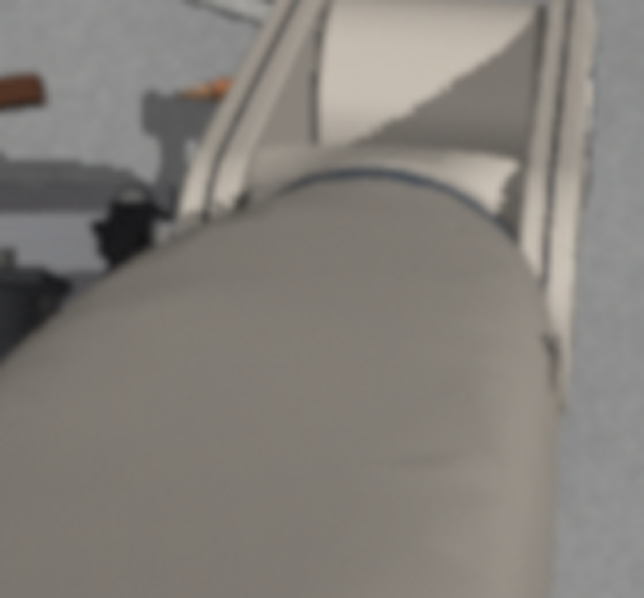

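View pics/s4.png

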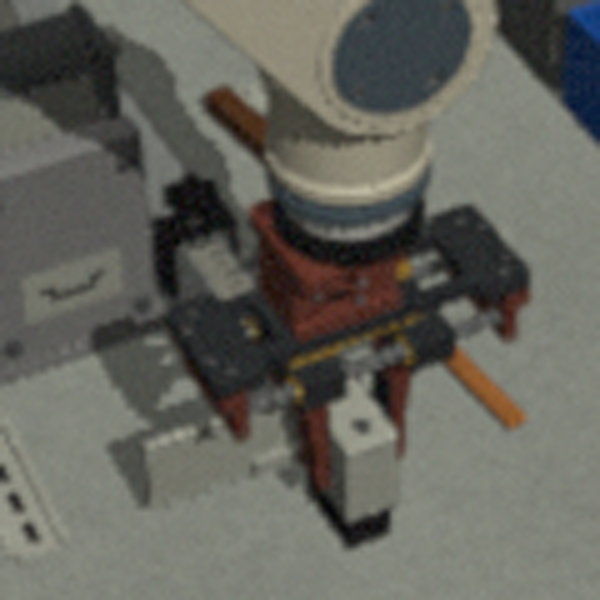

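Run:
```python
from h import *
d=np.load("w4.npz");K,T=d["K"],d["T"]
for n,v in[(70,12),(60,38),(50,63.3),(40,88),(10,156)]:
    p=ray(K,T,256,v-.0,.0565);print(n,p.round(4),"reading",round((.1682-p[1])*1000/np.cos(.02)+n,1))
Ks,Ts=cam("side")
for r in(0,10,20,50): print(r,[((u-190)*5,(v-90)*5) for u,v in [proj(Ks,Ts,[.5515+.02*r/1000+s,.1682-r/1000,.0565]) for s in(-.0115,.0115)]])
print(get_qvel(),get_grip_width()*88)
s=read_camera("side")[:,:,::-1];cv2.imwrite("pics/s5.png",cv2.resize(s[120:160,215:255],None,fx=14,fy=14,interpolation=cv2.INTER_CUBIC))
```

```text
70 [0.5528 0.0874 0.0565] reading 150.8
60 [0.553  0.0776 0.0565] reading 150.7
50 [0.5532 0.0676 0.0565] reading 150.6
40 [0.5534 0.0576 0.0565] reading 150.6
10 [0.554  0.0281 0.0565] reading 150.2
0 [(np.float64(184.1338366058818), np.float64(246.8969011615205)), (np.float64(220.12501262579292), np.float64(235.26945740113035))]
10 [(np.float64(191.37893288280011), np.float64(256.8806948086011)), (np.float64(227.48919992043412), np.float64(245.14961398165937))]
20 [(np.float64(198.6880164264153), np.float64(266.95266335941284)), (np.float64(234.9180808778955), np.float64(255.11656676832217))]
50 [(np.float64(221.00778130834712), np.float64(297.7094564116291)), (np.float64(257.6015244752355), np.float64(285.54979253519036))]
[-0.0033566   0.00035814  0.00119018 -0.00044183 -0.00033496  0.00042748] 34.82557333293363
```

View pics/s5.png

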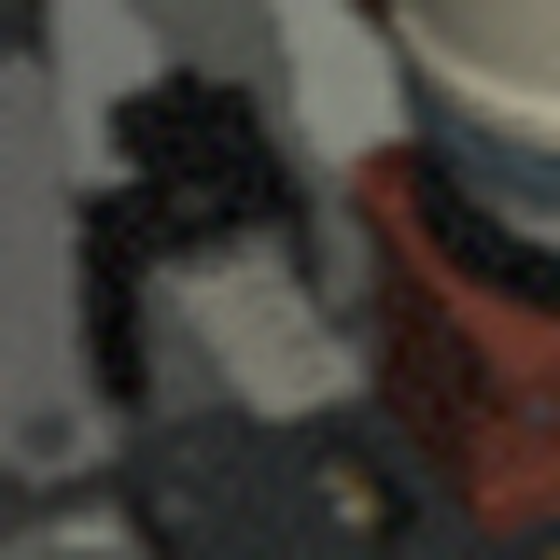

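Run:
```python
from h import *
wait(.3);print(get_tcp_pos(),get_grip_width()*88,get_qvel().__repr__(),get_time())
job_done()
```

```text
[ 0.55553461 -0.01819191  0.04420365] 34.587438993775976 array([-0.00051052,  0.00051519,  0.00095364, -0.00032108, -0.00113958,
        0.00143743]) 10.1583
the job is handed in; nothing more can be done
```

I pinched the head, which squeezed the lock button in, then drew the arm straight out by 64.7 mm. I handed the job in at 10.2 s, still holding the head.

**Grip:** The finger width was 34.6 to 34.9 mm, against 35 mm with the button in. The head sat in the same place in the wrist picture before and after the draw, so it did not slip.

**Scale reading:** Before the draw it was about 85.5 mm, probably the 85 mm tooth, which puts the end at 149.7 to 150.2 mm. Casting rays to the scale lines in the last wrist picture gave 150.2 to 150.8 mm. These differ by under 1 mm and are within the 4 mm allowed.

**Stillness:** Joint speeds at hand-in were about 0.001 rad/s, so the arm was still.

**Not confirmed:**
- The 150 mm line at the mouth was not seen directly. The robot arm covered it in the top view, and the side view was too coarse to read, so the reading depends on the mouth position measured before the pinch.
- I did not measure the other things on the counter again. I planned the path clear of them, and no unexpected force showed up.

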